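# Lay the coffee-and-jam place by the toaster

### The arm

A 7-joint arm with a two-finger parallel gripper is mounted at the origin on a cart in front of the work surface, level with it; the furniture and walls round the work are solid. World frame = base frame: x ahead of the robot, y to its left, z up, the work surface at z = 0. Lengths are in m, angles in rad, forces in N, time in s.
With the tool pointing down it reaches from about 0.4 to 0.85 m from the base axis. Payload 10.4 kg.
Tool frame: the origin (TCP) lies at the very end of the fingers, on their centre line; the grasp point (between the pads) lies 19 mm behind it; z points along the fingers, y is the line along which they close (so a half turn about z gives the same grasp; the last joint's range is limited). The gripper opens to 85 mm and grips with 20 to 120 N. Pads are 22 mm wide; open, the fingers measure 114 mm over their backs; the gripper's body (76 mm by 85 mm) begins 54 mm behind the grasp point. The pads swing forward as they close: fully open they stand 13 mm farther back than shut.
Start: joints at [1.191, 0.332, -0.065, 1.46, 0.022, 1.35, -0.088], TCP at [0.218, -0.586, 0.231] pointing down, gripper open.
Joint ranges: [-2.6, 2.6], [-0.5, 2.12], [-1.47, 1.34], [0.16, 2.42], [-1.27, 4.41], [0.06, 2.06], [-2.6, 2.6]. Speed limits (rad/s): [2.22, 2.22, 2.79, 2.79, 3.14, 3.14, 3.14].

### API

Orientations are given as a rotation vector (axis times angle).
In Python, from bench import ctrl, hand, solver, eyes gives the robot as it stands. Calls block until the motion is done:
- ctrl.move_to(position, orientation): joint-space move of the TCP to a pose.
- ctrl.move_l(position, attitude=None, speed=0.15, max_force=None): straight line of the TCP; attitude=None keeps the orientation; speed is the mean speed in m/s. With max_force (N) it stops when the force on the tool has changed by that much, and returns True; else False.
- ctrl.move_joints(angles): joint-space move.
- hand.open_jaws() and hand.clamp(): open the fingers fully, or close them until they stop; the grip force is fixed at half the most.
- ctrl.dwell(seconds).
- solver.ik(position, orientation): joint angles nearest the present ones, or None.
- eyes.capture(name): name is "scene" or "top" or "wrist"; returns a dict with "frame" (384x512x3 uint8, blue, green, red), "intrinsics" (3x3 intrinsics, pixels), "distortion" ([k1, k2, p1, p2, k3] as OpenCV has them; the pictures are not rectified), "rvec" (rotation vector, rad) and "tvec" (3), from world to camera coordinates, as OpenCV has them; the wrist camera has in their place "hand_eye" (4x4, takes a point from camera to tool coordinates, whose origin is the TCP and whose axes are the flange's). Camera axes: x right, y down, z forward; pixel columns grow to the right and rows downward; lengths in m; the calibration is good to about 2 mm. A picture is of the moment at which its call begins: read the wrist's pose just before it. There is no depth.
A pose or a line that the arm cannot do raises ctrl.Unreachable and nothing moves.
- ctrl.close_job(): hands the job in; it is judged then, once.
Readings, each from a call of its own:
- ctrl.get_t(): time.
- ctrl.get_joints(): joint angles.
- ctrl.get_qvel(): joint speeds.
- ctrl.get_effort(): joint torques, N m.
- ctrl.get_tcp_pos(): TCP position.
- ctrl.get_tcp_rot(): TCP orientation.
- ctrl.get_contact_force(): force on the tool from outside, world axes, zero at the start.
- ctrl.get_wrist_torque(): the same for the moment, N m.
- ctrl.get_grip_width(): opening from 0.0 (shut) to 1.0 (fully open).
- ctrl.get_gripper_force(): force on a finger pad.
Only numpy, scipy, OpenCV 4.12 (cv2) and the standard library are available. Lean on these libraries where they do the work, as an engineer would, in place of code of your own. Each camera call takes 0.05 s, during which the arm holds its last target. There are 200 camera calls.

### The job

Lay the guest's coffee place round the white saucer: set the cork coaster down on the counter midway between the saucer and the red name card, stand the red-lidded jam jar on the middle of the coaster and the blue cup on the middle of the saucer. Lay the teaspoon on the counter beside the saucer on its other side, away from the card, about 2 cm clear of the rim and level with the saucer's middle, pointing straight away from you (square to the counter's front edge) with its bowl at the far end. Keep jar and cup upright all the time and leave the yellow-lidded jar and the glass of stirrers where they stand.

Things in the scene. Friction and masses are not known exactly. Their poses are not given: they have to be found in the camera images.
- saucer: white round china saucer, fixed to the counter, 104 mm across the rim, 11 mm high; flat inner floor 76 mm across, 6 mm above the counter. Origin: centre of its underside, on the counter. Its axes stay parallel to the world's (x straight away from the robot, y left, z up).
- name_card: red name card, 58 mm wide (along y) and 61 mm high, standing in a small pale stone block, facing the robot, fixed to the counter about 205 mm to the left or to the right of the saucer (centre to centre), level with it. Origin: centre of the block's underside; the block is 20 x 26 x 20 mm. Axes parallel to the world's.
- coaster: loose round cork coaster, 58 mm diameter, 16 mm thick, lying flat, 40 g. Origin: centre of its underside, z up. Starts near the front edge of the counter; a gripper that closes along y has clear room there, but behind some of its places (from x = 0.505, y over 0.12) lies the 16 mm high rim of the cold-cut tray, and right of y = -0.365 the 22 mm high bread board; the counter ends at x = 0.40.
- jam_jar: loose closed round jam jar with a red lid, 48 mm diameter, 64 mm high, 100 to 210 g. Origin: centre of its underside, z up. Starts upright near the front edge, in a place like the coaster's.
- cup: loose round blue coffee cup without a handle, open at the top: foot 42 mm, widest 60 mm diameter at the rim (59 mm at half height), 58 mm high, wall 4 mm, 100 to 210 g. Origin: centre of its underside, z up. Starts upright near the front edge, in a place like the coaster's.
- teaspoon: loose stainless teaspoon lying on the counter, 124 mm long, 8 mm high, about 30 g. Origin: middle of its length, at its underside. Its x axis runs along the spoon towards the bowl; handle from x = -62 to +17 mm, 12 mm wide there, bowl beyond, 25 mm wide. Starts near the front edge, in front of saucer and card, lying roughly along the edge, bowl to the left.
- honey_jar: bystander: jar like the jam jar but with a yellow lid, 48 mm diameter, 64 mm high, left of the toaster. Origin: centre of its underside. Leave it where it is.
- stirrer_glass: bystander: thick glass full of wooden stirrers, about 82 mm diameter (sticks spread to 105 mm), 152 mm high, right of the toaster. Origin: centre of its underside. Leave it where it is.
Things that resemble listed ones, but are neither listed nor needed, are in the scene too. Of the things that look like the name_card, the larger one is meant.

How it is judged:
By the outcome, as a careful person would: the job done as asked, in the order asked, and still so for the second after the job is handed in, with the robot touching nothing.
It also fails if it takes over 128 s, if anything falls off the work surface, if the arm or the gripper's body presses on something with over 40 N, if the wrist force passes 120 N, or if a joint passes its speed limit or range.

## Working session

There is one attempt and no reset: what is moved stays moved. The work goes in short steps, each a Python script; the robot and the scene stay as the last script left them, time stands still between calls to the robot, and variables do not carry over. Pictures are saved under pics/ and viewed, at most 16 in all, crops included, and the job is handed in when it is done.

```bash
mkdir -p pics; ls; python3 - <<'E'
from bench import ctrl, hand, solver, eyes
import cv2,pickle
d={}
for n in("scene","top","wrist"):
    c=eyes.capture(n);d[n]=c;cv2.imwrite(f"pics/{n}0.png",cv2.resize(c["frame"],(800,600),interpolation=cv2.INTER_CUBIC))
pickle.dump(d,open("d0.pkl","wb"))
print(ctrl.get_tcp_rot(),ctrl.get_t())
for n in("scene","top"):
    print(d[n]["intrinsics"],d[n]["rvec"],d[n]["tvec"],d[n]["distortion"])
E
```

```text
pics
[-3.09072063e+00 -5.57306869e-01  3.73982108e-04] 0.15
[[382.3004618    0.         252.21256571]
 [  0.         382.3004618  189.15495652]
 [  0.           0.           1.        ]] [ 1.98120965 -0.40674607  0.24318097] [-0.50830279  0.15891132  1.07680912] [-0.04808665  0.          0.          0.          0.        ]
[[370.57316882   0.         257.20955101]
 [  0.         370.57316882 193.89536813]
 [  0.           0.           1.        ]] [ 2.02675604 -2.20643779  0.23337438] [0.06990457 0.57591299 0.84683056] [0.01304102 0.         0.         0.         0.        ]
```

View pics/top0.png

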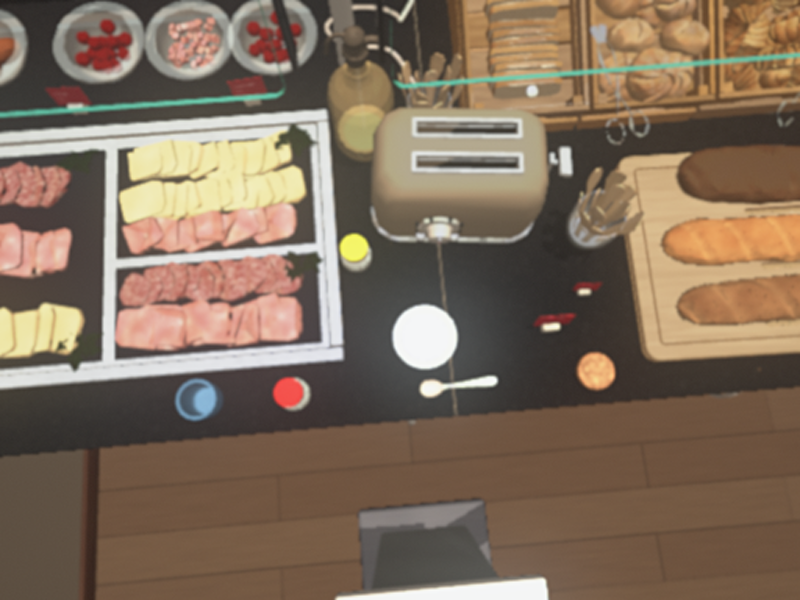

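View pics/scene0.png

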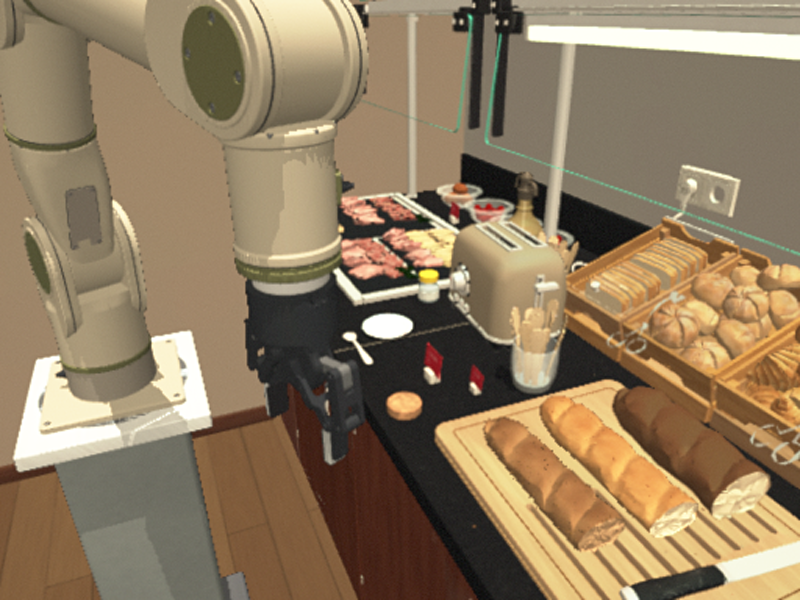

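The top view, in 800x600 pixels, shows:
- saucer (425,336)
- large card's block (550,326), with a smaller decoy at (585,290)
- coaster (596,371)
- jam jar lid (291,393)
- cup (197,399)
- spoon from bowl (431,388) to handle end (495,380)
- honey jar (354,248)
- stirrer glass (590,235)

```bash
cat > h.py <<'E'
import numpy as np, cv2
from scipy.spatial.transform import Rotation as R
def ext(c,pose=None):
    """camera->world rotation and camera origin"""
    if "rvec" in c:
        M=cv2.Rodrigues(np.array(c["rvec"],float))[0]; return M.T,-M.T@np.array(c["tvec"],float)
    p,r=pose; T=np.array(c["hand_eye"]); W=R.from_rotvec(r).as_matrix()
    return W@T[:3,:3], W@T[:3,3]+np.array(p)
def px2w(c,uv,z,pose=None):
    A,o=ext(c,pose)
    q=cv2.undistortPoints(np.array(uv,float).reshape(-1,1,2),np.array(c["intrinsics"]),np.array(c["distortion"])).reshape(-1,2)
    d=np.c_[q,np.ones(len(q))]@A.T
    return o+d*((z-o[2])/d[:,2])[:,None]
def w2px(c,P,pose=None):
    A,o=ext(c,pose); M=A.T
    return cv2.projectPoints(np.array(P,float).reshape(-1,1,3),cv2.Rodrigues(M)[0],-M@o,np.array(c["intrinsics"]),np.array(c["distortion"]))[0].reshape(-1,2)
def down(yaw=0):
    "tool down; yaw = direction of finger-closing line from world y"
    return (R.from_euler('z',yaw)*R.from_euler('x',np.pi)).as_rotvec()
E
python3 - <<'E'
from h import *
import pickle
d=pickle.load(open("d0.pkl","rb"));c=d["top"];s=1.5625
for n,u,z in [("saucer",(425,336),.011),("block",(550,326),.02),("coaster",(596,371),.016),("lid",(289,393),.064),("cup rim",(197,399),.058),("bowl",(420,388),.004),("hend",(497,380),.004),("honey",(354,247),.064),("glassbase",(590,243),0),("traycorner",(343,359),.016),("board",(645,358),.022),("smallblock",(583,293),.01)]:
    print(n,px2w(c,np.array(u)/s,z)[0].round(3))
A,o=ext(c);print(o)
w=d["wrist"];print(w["hand_eye"],w["intrinsics"],w["distortion"])
from bench import ctrl,solver
for y in(.19,0,-.27): print(R.from_rotvec(ctrl.get_tcp_rot()).as_matrix().round(2)if y==0 else '',[None if (q:=solver.ik([.5,y,zz],down()))is None else np.round(q,2) for zz in(.05,.25)])
E
```

```text
saucer [ 0.532 -0.013  0.011]
block [ 0.53  -0.216  0.02 ]
coaster [ 0.452 -0.281  0.016]
lid [0.455 0.202 0.064]
cup rim [0.459 0.342 0.058]
bowl [0.449 0.002 0.004]
hend [ 0.451 -0.123  0.004]
honey [0.676 0.089 0.064]
glassbase [ 0.669 -0.309  0.   ]
traycorner [0.505 0.122 0.016]
board [ 0.465 -0.36   0.022]
smallblock [ 0.582 -0.281  0.01 ]
[0.39469119 0.04055061 0.94670953]
[[ 2.25792087e-04 -9.61729550e-01 -2.74000403e-01  7.00779449e-02]
 [ 9.99999968e-01  2.48570663e-04 -4.84147906e-05 -2.62695220e-04]
 [ 1.14670397e-04 -2.74000383e-01  9.61729576e-01 -1.42977600e-01]
 [ 0.00000000e+00  0.00000000e+00  0.00000000e+00  1.00000000e+00]] [[305.09099197   0.         255.00002495]
 [  0.         305.09099197 190.30018248]
 [  0.           0.           1.        ]] [-0.07400791  0.          0.          0.          0.        ]
 [array([ 0.27,  0.46, -0.85,  1.86,  0.4 ,  1.01, -2.32]), array([ 0.57,  0.33, -1.22,  1.63,  0.32,  1.4 , -2.26])]
[[ 0.94  0.35 -0.  ]
 [ 0.35 -0.94  0.  ]
 [-0.   -0.   -1.  ]] [array([ 0.55,  0.34, -0.72,  1.95,  0.27,  0.95, -1.87]), array([ 0.64,  0.1 , -0.77,  1.72,  0.07,  1.35, -1.72])]
 [array([ 0.66,  0.4 , -0.3 ,  1.79,  0.14,  0.97, -1.26]), array([ 0.68,  0.22, -0.31,  1.57,  0.07,  1.36, -1.21])]
```

```bash
python3 - <<'E'
from bench import ctrl, hand, solver, eyes
from h import *
import pickle
d={}
for n,p in (("a",[.52,-.13,.28]),("b",[.52,.25,.28])):
    ctrl.move_to(p,down()); ctrl.dwell(.3)
    pose=(np.array(ctrl.get_tcp_pos()),np.array(ctrl.get_tcp_rot()))
    c=eyes.capture("wrist");d[n]=(c,pose)
    cv2.imwrite(f"pics/w{n}.png",cv2.resize(c["frame"],(800,600),interpolation=cv2.INTER_CUBIC))
    print(pose,ctrl.get_t())
pickle.dump(d,open("d1.pkl","wb"))
E
```

```text
(array([ 0.51993496, -0.13034457,  0.27993329]), array([-3.14152429e+00,  8.46777584e-04,  1.76217618e-04])) 2.475
(array([0.52030124, 0.24938124, 0.2799944 ]), array([ 3.14143244e+00, -1.60910435e-03,  1.23379882e-04])) 4.2417
```

View pics/wa.png

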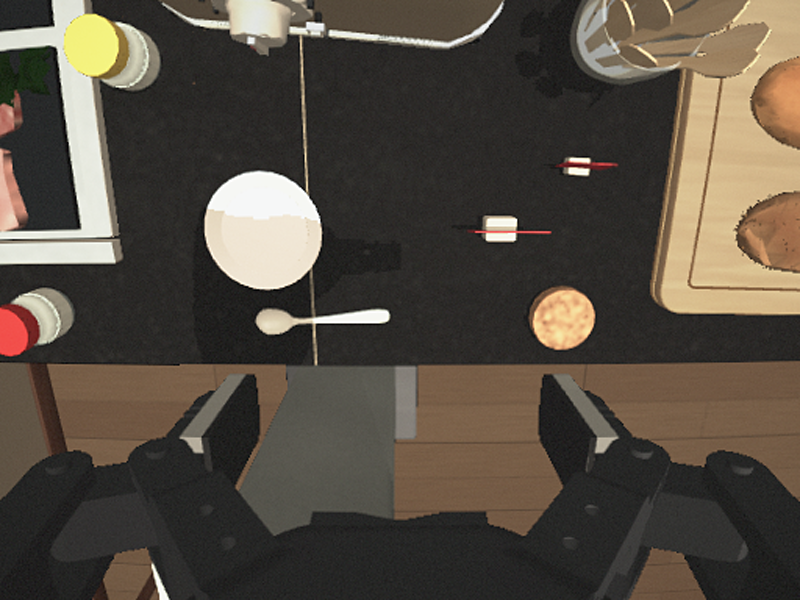

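View pics/wb.png

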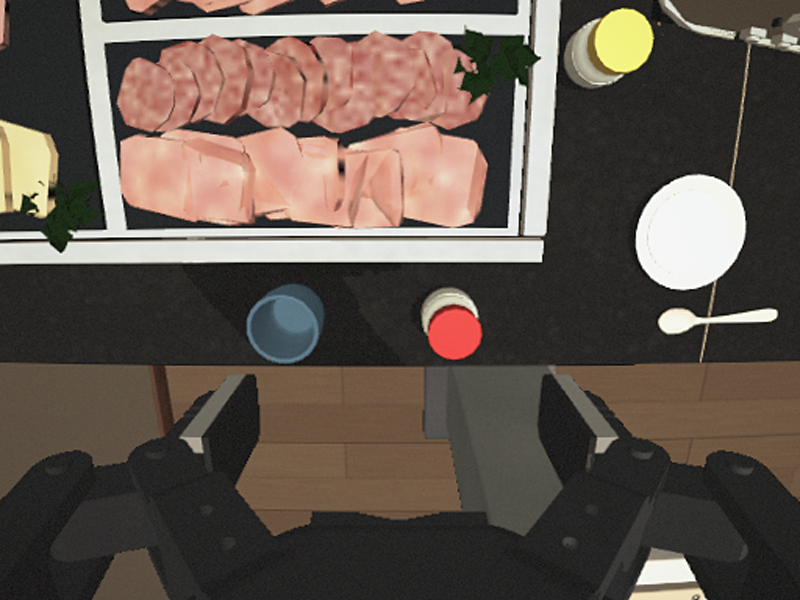

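Wrist view A: saucer centre (263,230.5), large card's block (501,228), coaster top (563,318), spoon (255,320) to (390,316). Wrist view B: red lid (455,332), cup rim (283,328), saucer (691,232), spoon (658,320) to (778,314).

```bash
python3 - <<'E'
from h import *
import pickle
d=pickle.load(open("d1.pkl","rb"));s=1.5625
for v,n,u,z in [("a","saucer",(263,230.5),.011),("b","saucer",(691,232),.011),("a","block",(501,229),.018),("a","coaster",(563.5,317.5),.016),("b","lid",(455,332),.064),("b","cup rim",(283,328),.058),("a","bowl",(255,320),.005),("a","hend",(390,316),.005),("b","bowl",(658,321),.005),("b","hend",(778,314),.005),("a","tray",(121,262),.016)]:
    c,p=d[v];print(v,n,px2w(c,np.array(u)/s,z,p)[0].round(4))
# circle fits by colour in native pixels
c,p=d["b"];hsv=cv2.cvtColor(c["frame"],cv2.COLOR_BGR2HSV)
m=((hsv[...,0]<6)|(hsv[...,0]>174))&(hsv[...,1]>170)&(hsv[...,2]>120);m[:170]=0;m[235:]=0
ys,xs=np.nonzero(m);print("lid",px2w(c,[(xs.min()+xs.max()+0)/2,(ys.min()+ys.max())/2],.064,p),xs.min(),xs.max(),ys.min(),ys.max())
c,p=d["a"];hsv=cv2.cvtColor(c["frame"],cv2.COLOR_BGR2HSV)
m=(c["frame"].min(2)>110);m[:100]=0;m[192:]=0;m[:,:125]=0;m[:,215:]=0
ys,xs=np.nonzero(m);print("saucer",px2w(c,[(xs.min()+xs.max())/2,(ys.min()+ys.max())/2],.011,p),xs.min(),xs.max(),ys.min(),ys.max())
m=(c["frame"].min(2)>90);m[:190]=0;m[225:]=0;m[:,:150]=0;m[:,260:]=0
ys,xs=np.nonzero(m.astype(np.uint8));P=px2w(c,np.c_[xs,ys],.005,p)[:,:2];(ctr,wh,a)=cv2.minAreaRect((P*1000).astype(np.float32));print("spoon",ctr,wh,a)
h=P[P[:,1]<-.06];k=np.polyfit(h[:,1],h[:,0],1);print("handle slope dx/dy",k[0],P[:,1].min(),P[:,1].max(), "x@-.076",np.polyval(k,-.076))
E
```

```text
a saucer [ 0.533  -0.0119  0.011 ]
b saucer [ 0.5333 -0.011   0.011 ]
a block [ 0.535  -0.2173  0.018 ]
a coaster [ 0.4549 -0.2795  0.016 ]
b lid [0.4591 0.2046 0.064 ]
b cup rim [0.4604 0.344  0.058 ]
a bowl [0.4489 0.0037 0.005 ]
a hend [ 0.4529 -0.122   0.005 ]
b bowl [0.4477 0.0041 0.005 ]
b hend [ 0.4541 -0.1191  0.005 ]
a tray [0.5068 0.1179 0.016 ]
lid [[0.45839623 0.20482935 0.064     ]] 274 308 197 229
saucer [[ 0.54049066 -0.01204065  0.011     ]] 131 205 100 184
spoon (447.2999572753906, -59.88175964355469) (50.61233139038086, 122.43885040283203) 14.288995742797852
handle slope dx/dy -0.06078950501963826 -0.1211569936130172 0.0028291706503365266 x@-.076 0.45126640214531094
```

```bash
python3 - <<'E'
from bench import ctrl, hand, solver, eyes
from h import *
import math
C=[.4545,-.280]
ctrl.move_to([*C,.10],down()); 
print(ctrl.move_l([*C,.012],speed=.12))
hit=ctrl.move_l([*C,-.016],speed=.02,max_force=4);print("touch",hit,ctrl.get_tcp_pos(),ctrl.get_contact_force())
ctrl.move_l([*C,.0],speed=.05)
hand.clamp();print("grip",ctrl.get_grip_width(),ctrl.get_gripper_force(),ctrl.get_tcp_pos(),ctrl.get_contact_force())
ctrl.move_l([*C,.10],speed=.15);print(ctrl.get_grip_width(),ctrl.get_gripper_force(),ctrl.get_contact_force(),ctrl.get_t())
for yaw in(math.pi/2,-math.pi/2):
  q=solver.ik([.533,-.114,.1],down(yaw));print(yaw,None if q is None else np.round(q,2))
c=eyes.capture("scene");cv2.imwrite("pics/s1.png",cv2.resize(c["frame"][150:330,150:390],None,fx=2.5,fy=2.5))
E
```

```text
False
touch True [ 0.45447198 -0.27995107 -0.01306636] [-1.08611623  0.1631182   7.24888626]
grip 0.6475214579111609 62.777458464115625 [ 4.54525741e-01 -2.80008616e-01  4.43598781e-04] [-2.9197398   0.67119293  8.56984101]
0.6474134037790789 63.314354714239016 [ 0.31260216 -0.33930405 -1.05832452] 9.9333
1.5707963267948966 [ 0.98  0.48 -1.04  1.79  0.45  1.14 -0.21]
-1.5707963267948966 [-0.8   0.51  1.17  1.87 -0.53  1.11 -2.57]
```

View pics/s1.png

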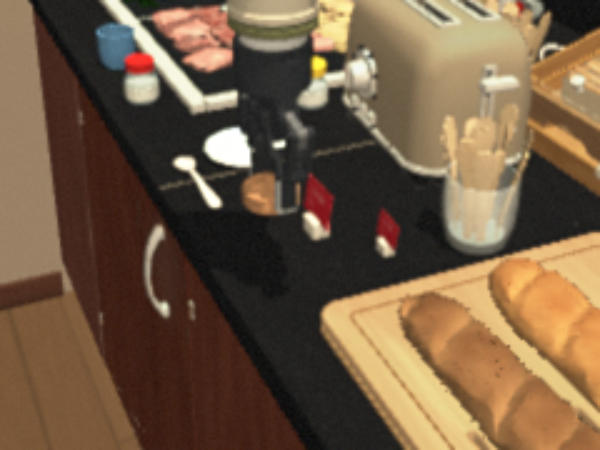

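The coaster is held flat in the gripper, so I'll place it.

```bash
python3 - <<'E'
from bench import ctrl, hand, solver, eyes
from h import *
import math
P=[.533,-.114]; o=down(math.pi/2)
ctrl.move_to([*P,.10],o)
ctrl.move_l([*P,.012],speed=.12)
print(ctrl.move_l([*P,-.001],speed=.03,max_force=4),ctrl.get_tcp_pos())
hand.open_jaws(); ctrl.dwell(.2)
ctrl.move_l([*P,.12],speed=.2)
# jar
J=[.4587,.2045]
ctrl.move_to([.50,.05,.2],down()); ctrl.move_to([*J,.15],down())
# check picture from here-ish
ctrl.move_l([*J,.022],speed=.12)
hand.clamp();print("grip",ctrl.get_grip_width(),ctrl.get_gripper_force(),ctrl.get_tcp_pos())
ctrl.move_l([*J,.16],speed=.15);print(ctrl.get_grip_width(),ctrl.get_contact_force())
ctrl.move_to([.48,-.114,.2],down()); ctrl.dwell(.2)
c=eyes.capture("top");cv2.imwrite("pics/t2.png",cv2.resize(c["frame"][140:270,80:420],None,fx=2.3,fy=2.3))
pose=(np.array(ctrl.get_tcp_pos()),np.array(ctrl.get_tcp_rot()));c=eyes.capture("wrist");cv2.imwrite("pics/w2.png",cv2.resize(c["frame"],(800,600)))
import pickle;pickle.dump((c,pose),open("d2.pkl","wb"));print(ctrl.get_t())
E
```

```text
True [ 5.33153843e-01 -1.14208450e-01  5.22628726e-04]
grip 0.5305984160146361 59.59345375187695 [0.45899525 0.20461151 0.02289743]
0.5251880590411018 [ 0.43649443  0.7455776  -1.14855161]
20.1417
```

View pics/w2.png

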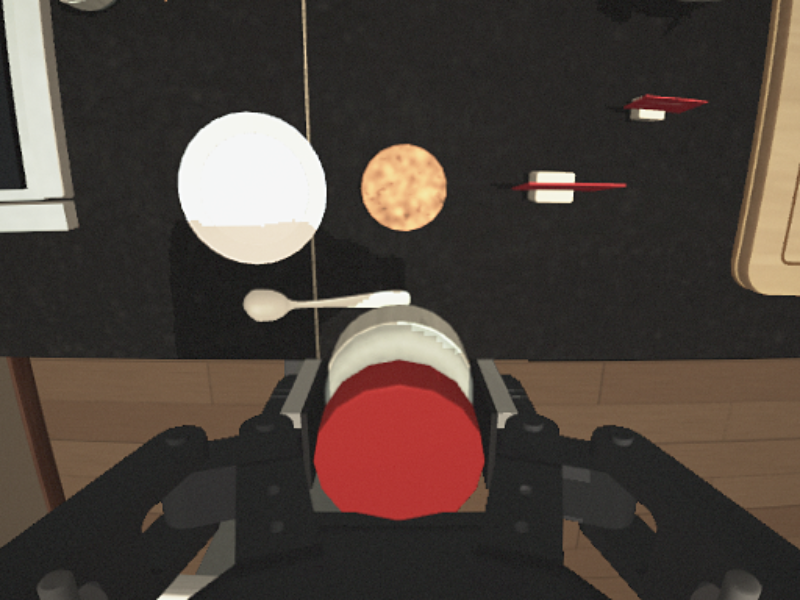

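The coaster lies at (404,187), between the saucer (252,188) and the block (552,187). The jar is upright in the grip, with its lid centred near (400,440).

```bash
python3 - <<'E'
from bench import ctrl, hand, solver, eyes
from h import *
import pickle
c,p=pickle.load(open("d2.pkl","rb"));s=1.5625
cc=px2w(c,np.array((404,187.5))/s,.016,p)[0]; print("coaster",cc,"saucer",px2w(c,np.array((252.5,188))/s,.011,p)[0],"card",px2w(c,np.array((552,187))/s,.02,p)[0])
lid=px2w(c,np.array((399.5,441))/s,p[0][2]+.0411,p)[0]; off=lid[:2]-p[0][:2]; print("lid off",off)
off=np.clip(off,-.004,.004); off[1]=0
J=cc[:2]-off; print(J)
ctrl.move_to([*J,.12],down()); ctrl.move_l([*J,.048],speed=.1)
print(ctrl.move_l([*J,.036],speed=.03,max_force=4),ctrl.get_tcp_pos())
hand.open_jaws();ctrl.dwell(.2);ctrl.move_l([*J,.16],speed=.2)
# cup
K=[.4604,.344]
ctrl.move_to([.46,.10,.2],down()); ctrl.move_to([*K,.15],down())
ctrl.move_l([*K,.018],speed=.12)
hand.clamp();print("grip",ctrl.get_grip_width(),ctrl.get_gripper_force(),ctrl.get_tcp_pos())
ctrl.move_l([*K,.17],speed=.15);print(ctrl.get_grip_width(),ctrl.get_contact_force())
ctrl.move_to([.47,-.012,.2],down());ctrl.dwell(.2)
pose=(np.array(ctrl.get_tcp_pos()),np.array(ctrl.get_tcp_rot()));c=eyes.capture("wrist");cv2.imwrite("pics/w3.png",cv2.resize(c["frame"],(800,600)))
pickle.dump((c,pose),open("d3.pkl","wb"));print(ctrl.get_t())
E
```

```text
coaster [ 0.5337219  -0.11607486  0.016     ] saucer [ 0.53344644 -0.0120973   0.011     ] card [ 0.5350243  -0.21495082  0.02      ]
lid off [0.00433978 0.0001558 ]
[ 0.5297219  -0.11607486]
True [ 0.53016883 -0.11629411  0.03897214]
grip 0.6890119843111198 63.122335130810825 [0.46083502 0.34431616 0.01898502]
0.6891294873924295 [ 0.51285822 -0.25025979 -0.29729859]
29.7667
```

View pics/w3.png

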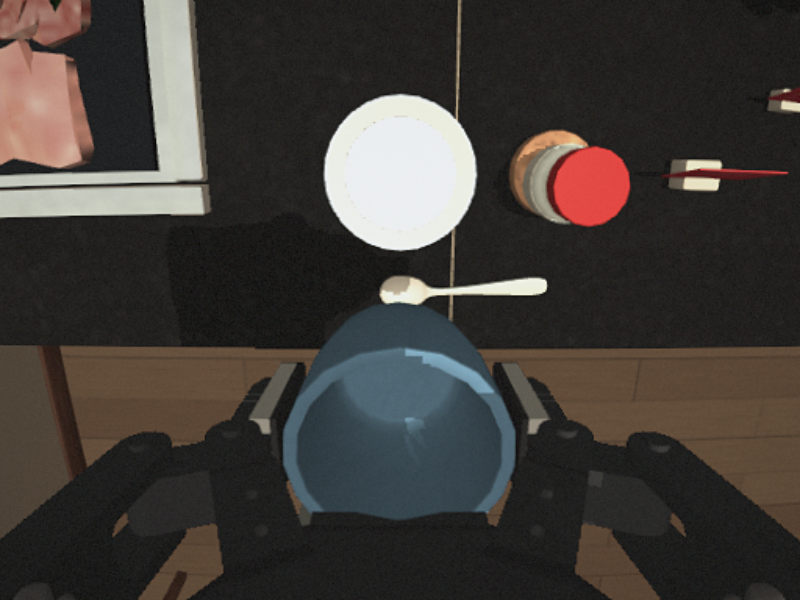

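The jar stands on the coaster with its lid at (592,186). The cup is held upright, its rim's far edge at row 347.

```bash
python3 - <<'E'
from bench import ctrl, hand, solver, eyes
from h import *
import pickle
c,p=pickle.load(open("d3.pkl","rb"));s=1.5625
print("lid",px2w(c,np.array((591.5,186))/s,.08,p)[0]); sc=px2w(c,np.array((400.5,172))/s,.011,p)[0];print("saucer",sc)
zr=p[0][2]-.019+.058
e=px2w(c,np.array((399.5,347.5))/s,zr,p)[0]; l=px2w(c,np.array([(284,450),(515,450)])/s,zr,p); print("rim far-edge offset",e-p[0],"width",l-p[0])
off=np.clip(e[0]-.030-p[0][0],-.004,.004);print(off)
K=np.array([.5333-off,-.0119]);
ctrl.move_to([*K,.12],down());ctrl.move_l([*K,.036],speed=.1)
print(ctrl.move_l([*K,.022],speed=.03,max_force=4),ctrl.get_tcp_pos())
hand.open_jaws();ctrl.dwell(.2);ctrl.move_l([*K,.18],speed=.2)
ctrl.move_to([.45,-.076,.18],down(np.pi/2));ctrl.dwell(.2)
pose=(np.array(ctrl.get_tcp_pos()),np.array(ctrl.get_tcp_rot()));c=eyes.capture("wrist")
ctrl.move_to([.46,-.03,.25],down());ctrl.dwell(.2)
pose=(np.array(ctrl.get_tcp_pos()),np.array(ctrl.get_tcp_rot()));c=eyes.capture("wrist");cv2.imwrite("pics/w4.png",cv2.resize(c["frame"],(800,600)))
pickle.dump((c,pose),open("d4.pkl","wb"));print(ctrl.get_t())
E
```

```text
lid [ 0.52861858 -0.1157952   0.08      ]
saucer [ 0.53369783 -0.01171035  0.011     ]
rim far-edge offset [0.02812909 0.00020731 0.039     ] width [[ 0.00010719  0.02935379  0.039     ]
 [ 0.00024274 -0.02908547  0.039     ]]
-0.0018709141982076738
True [ 0.5354118  -0.01199121  0.02501355]
36.7
```

View pics/w4.png

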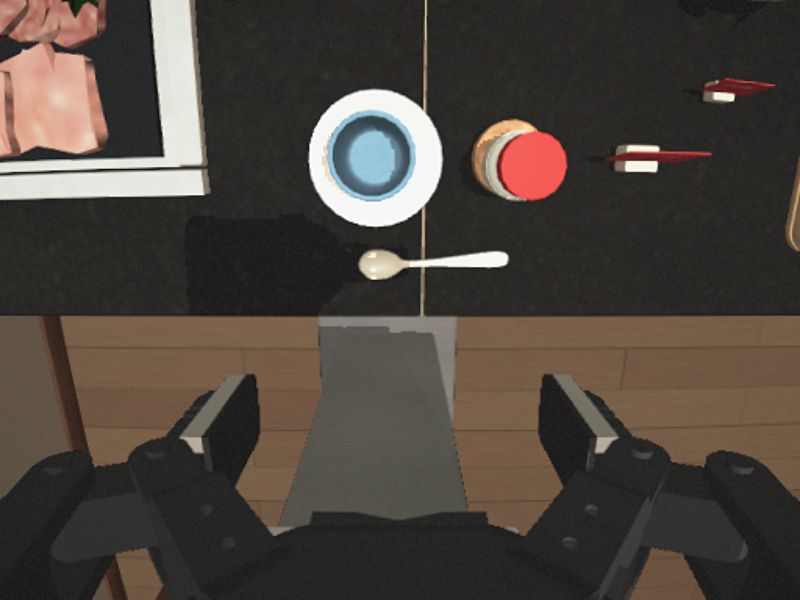

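The cup is on the saucer with its rim at (372,155). The jar's lid at (532,166) looks slightly forward of the coaster's middle, so I'll measure that.

```bash
python3 - <<'E'
from h import *
import pickle
def fit(c,m,z,p):
    n,l,st,ce=cv2.connectedComponentsWithStats(m.astype(np.uint8)); i=1+np.argmax(st[1:,4])
    k=cv2.findContours((l==i).astype(np.uint8),cv2.RETR_EXTERNAL,cv2.CHAIN_APPROX_NONE)[0][0].reshape(-1,2)
    (ctr,r)=cv2.minEnclosingCircle((px2w(c,k,z,p)[:,:2]*1e3).astype(np.float32)); return np.round(ctr,1),round(r,1)
for f in("d3.pkl","d4.pkl"):
    c,p=pickle.load(open(f,"rb"));h=cv2.cvtColor(c["frame"],cv2.COLOR_BGR2HSV)
    up=np.zeros(h.shape[:2],bool);up[:160,210:420]=1
    print("lid",fit(c,((h[...,0]<6)|(h[...,0]>174))&(h[...,1]>150)&(h[...,2]>90)&up,.08,p))
    if f=="d4.pkl":
        print("cup",fit(c,(h[...,0]>90)&(h[...,0]<125)&(h[...,1]>60)&up,.064,p))
        up[:]=0;up[40:150,190:290]=1
        print("saucer",fit(c,cv2.morphologyEx(((c["frame"].min(2)>120)&up).astype(np.uint8),cv2.MORPH_OPEN,np.ones((5,5))),.011,p))
        s=1.5625;e=px2w(c,np.array([(471,160),(512,120)])/s,.016,p);print("coaster left edge, far edge",e)
        e=px2w(c,np.array([(358,266),(509,258),(502,259),(420,263)])/s,.006,p);print("spoon",e)
E
```

```text
lid (array([ 529.4, -114.6]), 23.0)
lid (array([ 528.5, -114.7]), 22.6)
cup (array([533.9, -11.2]), 29.4)
saucer (array([532.3, -11.2]), 52.3)
coaster left edge, far edge [[ 0.53176369 -0.08505289  0.016     ]
 [ 0.56140531 -0.11505291  0.016     ]]
spoon [[ 0.44658568  0.00395952  0.006     ]
 [ 0.45352003 -0.12111311  0.006     ]
 [ 0.45265797 -0.11532412  0.006     ]
 [ 0.44914152 -0.04740293  0.006     ]]
```

```bash
python3 - <<'E'
from bench import ctrl, hand, solver, eyes
from h import *
import pickle
# re-centre jar
J=[.529,-.1147]
ctrl.move_to([*J,.15],down());ctrl.move_l([*J,.042],speed=.12);hand.clamp();print(ctrl.get_grip_width())
z0=ctrl.get_tcp_pos()[2]
ctrl.move_l([*J,z0+.004],speed=.04);J[0]+=.004
ctrl.move_l([*J,z0+.004],speed=.03);print(ctrl.move_l([*J,z0-.003],speed=.02,max_force=4),ctrl.get_tcp_pos(),z0)
hand.open_jaws();ctrl.dwell(.2);ctrl.move_l([*J,.18],speed=.2)
# spoon
S=[.4508,-.0726];o=down(np.deg2rad(92.8))
ctrl.move_to([*S,.12],o);ctrl.move_l([*S,.02],speed=.12)
print("hit",ctrl.move_l([*S,.003],speed=.03,max_force=5),ctrl.get_tcp_pos())
hand.clamp();print("grip",ctrl.get_grip_width(),ctrl.get_gripper_force())
ctrl.move_l([*S,.15],speed=.15)
T=[.471,.085]
ctrl.move_to([*T,.15],down());ctrl.move_l([*T,.02],speed=.12)
print("hit",ctrl.move_l([*T,.002],speed=.03,max_force=3),ctrl.get_tcp_pos())
hand.open_jaws();ctrl.dwell(.2);ctrl.move_l([*T,.12],speed=.2)
ctrl.move_to([.44,.06,.2],down());ctrl.dwell(.2)
pose=(np.array(ctrl.get_tcp_pos()),np.array(ctrl.get_tcp_rot()));c=eyes.capture("wrist");cv2.imwrite("pics/w5.png",cv2.resize(c["frame"],(800,600)))
pickle.dump((c,pose),open("d5.pkl","wb"));print(ctrl.get_t())
E
```

```text
0.5161114659589603
True [ 0.53317792 -0.11471972  0.04313084] 0.043040940476977214
hit False [ 0.4508535  -0.07250351  0.00300984]
grip 0.04795897605043415 58.66846966033336
hit True [0.47080321 0.08483212 0.00297586]
52.0917
```

View pics/w5.png

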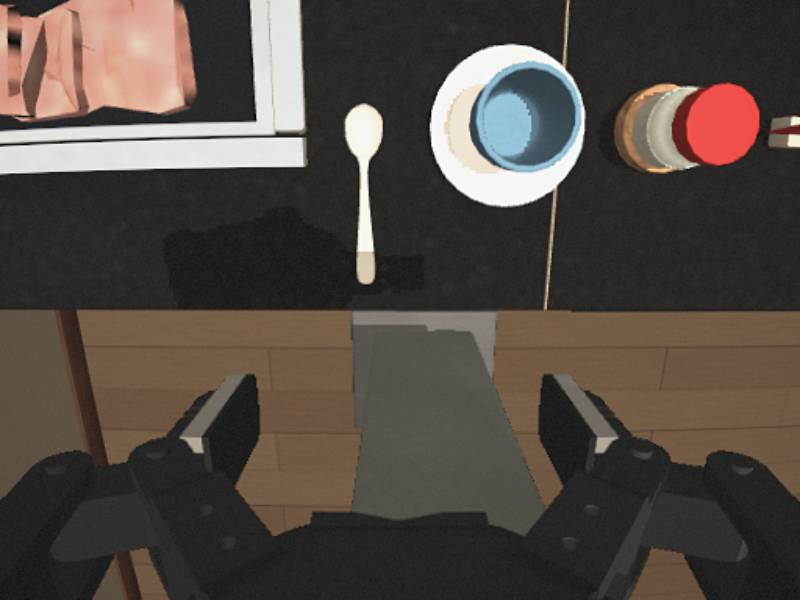

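The spoon lies straight, from bowl tip (364,103) to handle end (366,284). I'll regrip it near the handle end.

```bash
python3 - <<'E'
from bench import ctrl, hand, solver, eyes
from h import *
import pickle
c,p=pickle.load(open("d5.pkl","rb"));s=1.5625
b,e=px2w(c,np.array([(364,103),(366,284)])/s,.005,p);print(b,e)
a=np.arctan2(b[1]-e[1],b[0]-e[0]);L=np.hypot(*(b-e)[:2]);m=(b+e)/2;print(L,np.rad2deg(a),m)
g=m[:2]-.058*np.array([np.cos(a),np.sin(a)])
o=down(a)
ctrl.move_to([*g,.10],o);ctrl.move_l([*g,.02],speed=.1)
print("hit",ctrl.move_l([*g,.003],speed=.03,max_force=5),ctrl.get_tcp_pos())
hand.clamp();print("grip",ctrl.get_grip_width(),ctrl.get_gripper_force())
ctrl.move_l([*g,.03],speed=.1)
F=[.5335-.058,-.0115+.052+.020+.007]
ctrl.move_l([F[0]-.01,F[1]+.01,.05],down(),speed=.1);ctrl.move_l([*F,.02],speed=.1)
print("hit",ctrl.move_l([*F,.002],speed=.03,max_force=3),ctrl.get_tcp_pos())
hand.open_jaws();ctrl.dwell(.2);ctrl.move_l([*F,.12],speed=.15)
ctrl.move_to([.44,-.03,.25],down());ctrl.dwell(.2)
pose=(np.array(ctrl.get_tcp_pos()),np.array(ctrl.get_tcp_rot()));c=eyes.capture("wrist");cv2.imwrite("pics/w6.png",cv2.resize(c["frame"],(800,600)))
pickle.dump((c,pose),open("d6.pkl","wb"));print(ctrl.get_t())
E
```

```text
[0.54744981 0.0840464  0.005     ] [0.42302956 0.08466955 0.005     ]
0.12442181183195239 -0.2869597960331789 [0.48523968 0.08435798 0.005     ]
hit False [0.4272374  0.08477212 0.00300116]
grip 0.0008414670446362474 0.0
hit False [0.4755663  0.06760676 0.00206023]
60.1417
```

View pics/w6.png

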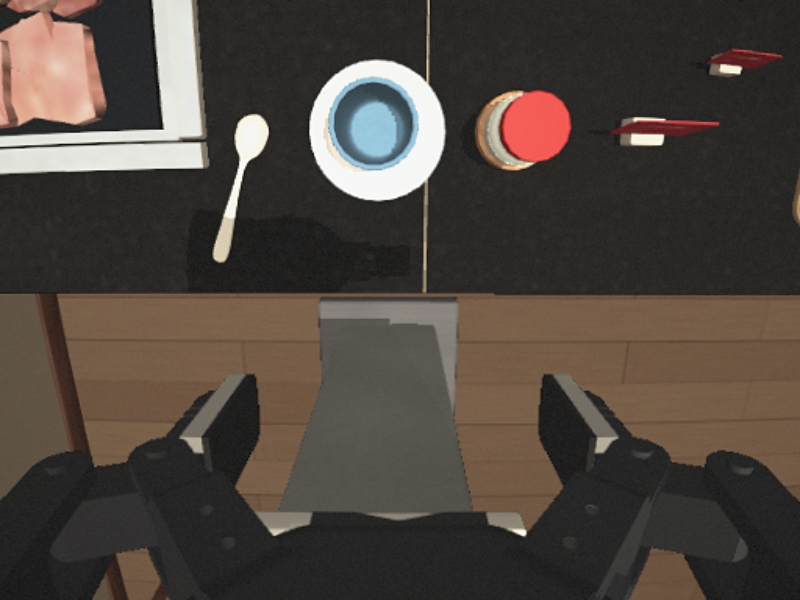

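The regrip missed: the handle end is thin, so the tips passed over it. The spoon has turned a little, now running from bowl tip (254,114) to handle end (220,262). I'll retry lower.

```bash
python3 - <<'E'
from bench import ctrl, hand, solver, eyes
from h import *
import pickle
c,p=pickle.load(open("d6.pkl","rb"));s=1.5625
b,e=px2w(c,np.array([(255,114),(219.5,262)])/s,.003,p)
a=np.arctan2(b[1]-e[1],b[0]-e[0]);L=np.hypot(*(b-e)[:2]);m=(b+e)/2;print(L,np.rad2deg(a),m)
g=m[:2]-.056*np.array([np.cos(a),np.sin(a)])
o=down(a)
ctrl.move_to([*g,.10],o);ctrl.move_l([*g,.02],speed=.1)
print("hit",ctrl.move_l([*g,.0005],speed=.03,max_force=5),ctrl.get_tcp_pos())
hand.clamp();print("grip",ctrl.get_grip_width(),ctrl.get_gripper_force(),ctrl.get_contact_force())
if ctrl.get_grip_width()>.04:
    ctrl.move_l([*g,.05],speed=.1);print(ctrl.get_grip_width())
    ctrl.move_l([.45,.08,.05],down(),speed=.1);ctrl.dwell(.2)
c=eyes.capture("scene");x=c["frame"][150:300,170:330];cv2.imwrite("pics/s7.png",cv2.resize(x,None,fx=3.7,fy=3.7,interpolation=cv2.INTER_CUBIC))
pose=(np.array(ctrl.get_tcp_pos()),np.array(ctrl.get_tcp_rot()));c=eyes.capture("wrist");cv2.imwrite("pics/w7.png",cv2.resize(c["frame"],(800,600)))
pickle.dump((c,pose),open("d7.pkl","wb"));print(ctrl.get_t())
E
```

```text
0.12370390398382639 -18.198198969181764 [0.48766436 0.10310958 0.003     ]
hit False [0.43449801 0.12067837 0.00054655]
grip 0.05021064051832759 58.92513749816743 [-0.36531311 -0.71559575  4.22306677]
-0.003812418785535178
65.2917
```

View pics/w7.png

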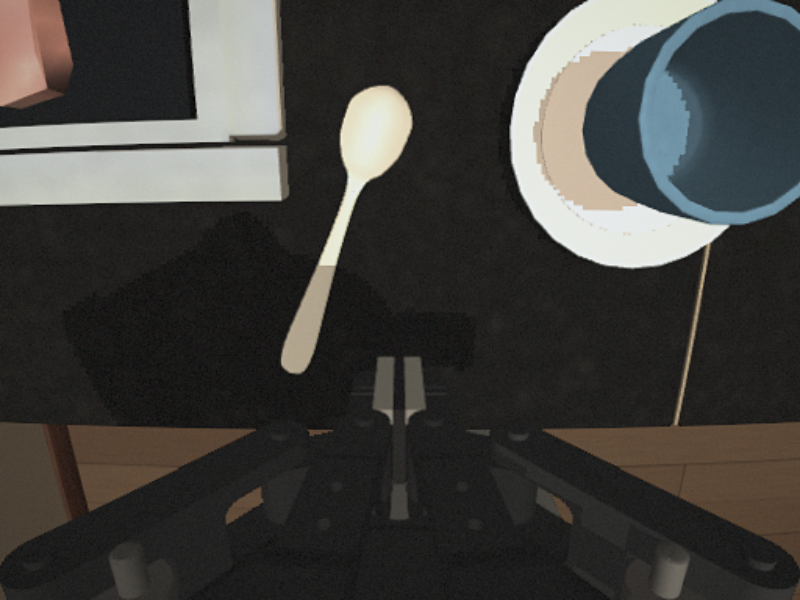

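It slipped while lifting and lies from (383,86) to (292,373). I'll grip further up the handle and slide it along the counter without lifting, opening short of the saucer. Then I'll push it the last bit from the handle end.

```bash
python3 - <<'E'
from bench import ctrl, hand, solver, eyes
from h import *
import pickle
c,p=pickle.load(open("d7.pkl","rb"));s=1.5625
b,e=px2w(c,np.array([(384,86),(291.5,374)])/s,.003,p)
a=np.arctan2(b[1]-e[1],b[0]-e[0]);L=np.hypot(*(b-e)[:2]);m=(b+e)/2;print(L,np.rad2deg(a),m)
g=m[:2]-.038*np.array([np.cos(a),np.sin(a)])
o=down(a)
hand.open_jaws()
ctrl.move_to([*g,.10],o);ctrl.move_l([*g,.02],speed=.1)
print("hit",ctrl.move_l([*g,.001],speed=.03,max_force=5),ctrl.get_tcp_pos())
hand.clamp();print("grip",ctrl.get_grip_width(),ctrl.get_gripper_force(),ctrl.get_contact_force())
F=[.471,.0675]
ctrl.move_l([.452,.090,.0018],down(),speed=.05);print(ctrl.get_grip_width())
ctrl.move_l([*F,.0015],speed=.05);print(ctrl.get_grip_width())
hand.open_jaws();ctrl.dwell(.2);ctrl.move_l([*F,.06],speed=.15)
ctrl.move_to([.42,.05,.18],down());ctrl.dwell(.2)
pose=(np.array(ctrl.get_tcp_pos()),np.array(ctrl.get_tcp_rot()));c=eyes.capture("wrist");cv2.imwrite("pics/w8.png",cv2.resize(c["frame"],(800,600)))
pickle.dump((c,pose),open("d8.pkl","wb"));print(ctrl.get_t())
E
```

```text
0.12385264615367551 -19.46505534790029 [0.48916537 0.10706804 0.003     ]
hit False [0.45336187 0.11983661 0.00104381]
grip -0.0035208049234500822 6.747180662350729 [-0.94828736 -1.18149665 14.08370247]
-0.0014227655612502313
0.0020298490038824675
72.8667
```

View pics/w8.png

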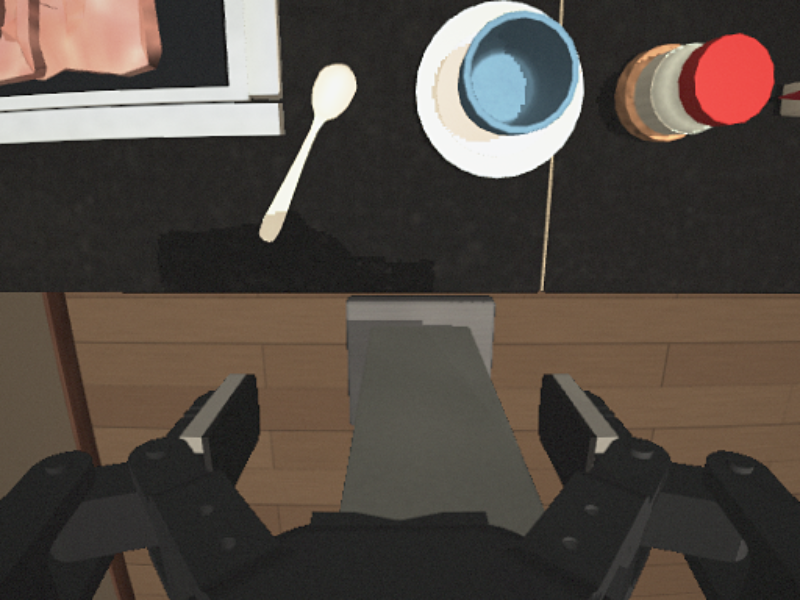

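The tips closed on top of the thin handle end. The spoon now runs from about (342,64) to (267,242). I'll grip at the neck, which held before, set it down short of the target and push it in from the end.

```bash
python3 - <<'E'
from bench import ctrl, hand, solver, eyes
from h import *
import pickle
c,p=pickle.load(open("d8.pkl","rb"));s=1.5625
b,e=px2w(c,np.array([(343,64),(266.5,242)])/s,.004,p)
a=np.arctan2(b[1]-e[1],b[0]-e[0]);L=np.hypot(*(b-e)[:2]);m=(b+e)/2;print(L,np.rad2deg(a),m)
g=m[:2]-.016*np.array([np.cos(a),np.sin(a)])
ctrl.move_to([*g,.08],down(a));ctrl.move_l([*g,.02],speed=.1)
print("hit",ctrl.move_l([*g,.0015],speed=.03,max_force=5),ctrl.get_tcp_pos())
hand.clamp();print("grip",ctrl.get_grip_width(),ctrl.get_gripper_force(),ctrl.get_contact_force())
if ctrl.get_grip_width()>.03:
    ctrl.move_l([*g,.025],speed=.08);print(ctrl.get_grip_width())
    F=[.4785,.0685]
    ctrl.move_l([F[0]-.02,F[1]+.01,.025],down(),speed=.08);ctrl.move_l([*F,.02],speed=.08);print(ctrl.get_grip_width())
    print("hit",ctrl.move_l([*F,.001],speed=.03,max_force=3),ctrl.get_tcp_pos())
    hand.open_jaws();ctrl.dwell(.1);print(ctrl.get_contact_force());ctrl.move_l([*F,.06],speed=.15)
ctrl.move_to([.42,.05,.18],down());ctrl.dwell(.2)
pose=(np.array(ctrl.get_tcp_pos()),np.array(ctrl.get_tcp_rot()));c=eyes.capture("wrist");cv2.imwrite("pics/w9.png",cv2.resize(c["frame"],(800,600)))
pickle.dump((c,pose),open("d9.pkl","wb"));print(ctrl.get_t())
E
```

```text
0.12404469224656021 -26.209671910618933 [0.49297618 0.11261463 0.004     ]
hit True [0.47866761 0.11969166 0.00282905]
grip -0.004648611495978034 13.76531359157525 [-2.44250372  0.49443398 27.55641663]
76.9417
```

View pics/w9.png

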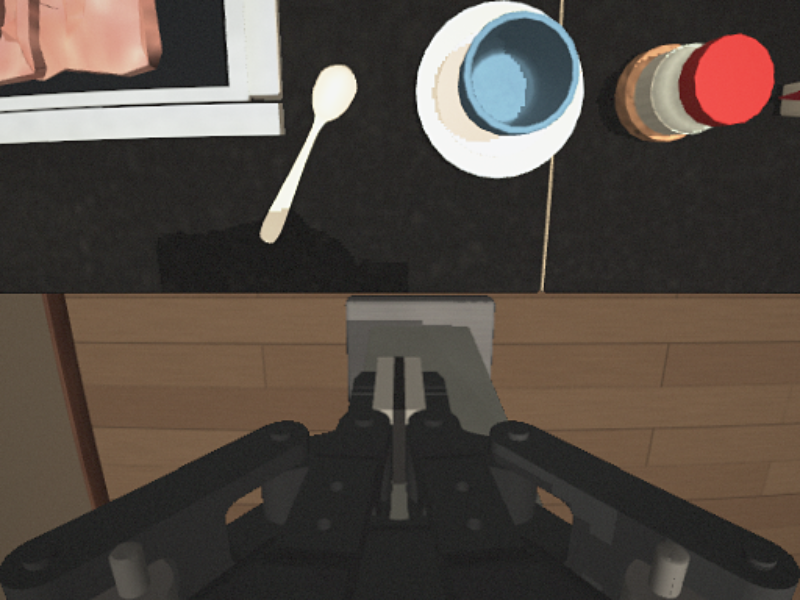

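```bash
cat > step.py <<'E'
from bench import ctrl, hand, solver, eyes
from h import *
import pickle
def snap(n):
    pose=(np.array(ctrl.get_tcp_pos()),np.array(ctrl.get_tcp_rot()));c=eyes.capture("wrist")
    cv2.imwrite(f"pics/w{n}.png",cv2.resize(c["frame"],(800,600)));pickle.dump((c,pose),open(f"d{n}.pkl","wb"));print(ctrl.get_t())
def spoon(n,b,e):
    c,p=pickle.load(open(f"d{n}.pkl","rb"))
    b,e=px2w(c,np.array([b,e])/1.5625,.003,p)
    a=np.arctan2(b[1]-e[1],b[0]-e[0]);m=(b+e)/2;print("spoon",m,np.rad2deg(a));return m[:2],a
E
python3 - <<'E'
from step import *
m,a=spoon(9,(343,65),(266.5,243))
g=m-.038*np.array([np.cos(a),np.sin(a)])
hand.open_jaws()
ctrl.move_to([*g,.06],down(a))
print("hit",ctrl.move_l([*g,-.0012],speed=.06,max_force=5),ctrl.get_tcp_pos())
hand.clamp();w=ctrl.get_grip_width();print("grip",w,ctrl.get_gripper_force(),ctrl.get_contact_force())
if w>.03:
    ctrl.move_l([.452,.095,-.0002],down(),speed=.05);print(ctrl.get_grip_width())
    F=[.4795,.0685]
    ctrl.move_l([*F,-.0002],speed=.05);print(ctrl.get_grip_width(),ctrl.get_contact_force())
    hand.open_jaws();ctrl.dwell(.1);print(ctrl.get_contact_force());ctrl.move_l([*F,.06],speed=.15)
    ctrl.move_to([.42,.05,.18],down())
else: hand.open_jaws();ctrl.move_l([*g,.12],speed=.15)
ctrl.dwell(.2);snap(10)
E
```

```text
spoon [0.49245194 0.11293158 0.003     ] -26.211109920870275
hit False [ 0.45865156  0.1298393  -0.000865  ]
grip 0.08536485388800133 61.05983454811849 [-1.5380778  -1.30184709 16.77998199]
0.08085080800168669
0.0838147301339104 [-2.98168782  3.87977921 10.25956646]
[ 0.19289746  0.63218277 -0.87736462]
84.4
```

View pics/w10.png

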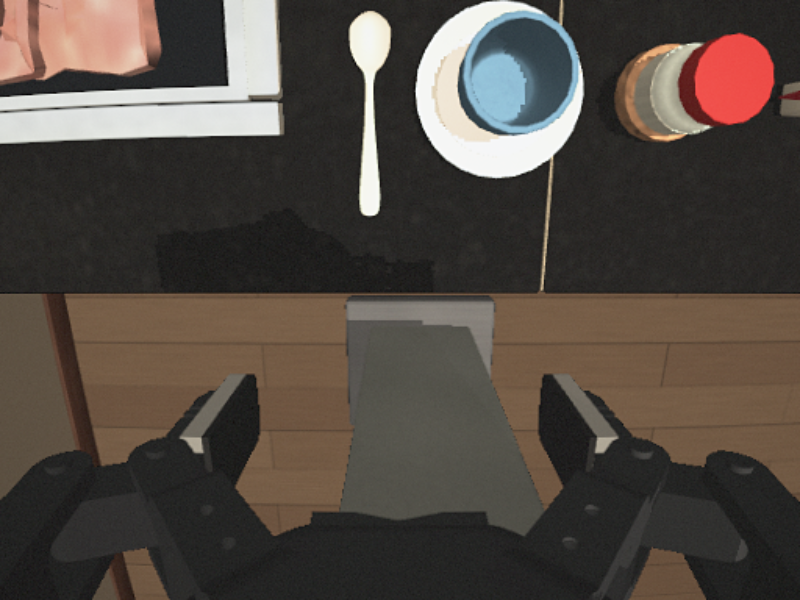

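The spoon is straight, from (370,11) to (370,216). It needs a short push forward from its handle end.

```bash
python3 - <<'E'
from step import *
m,a=spoon(10,(370,11),(370,216))
d=.5335-m[0];y=m[1]-.062*np.sin(a);xe=m[0]-.062;print("push",d,y,xe)
hand.clamp()
ctrl.move_to([xe-.026,y,.05],down());ctrl.move_l([xe-.026,y,.0004],speed=.08,max_force=8)
ctrl.move_l([.5335-.062-.011,y,.0004],speed=.03);print(ctrl.get_contact_force(),ctrl.get_tcp_pos())
ctrl.move_l([.44,y,.0006],speed=.05);ctrl.move_l([.44,y,.08],speed=.15)
ctrl.move_to([.44,.02,.2],down());hand.open_jaws();ctrl.dwell(.2);snap(11)
E
```

```text
spoon [0.51684816 0.06887686 0.003     ] -0.7113051931654089
push 0.016651837076357867 0.0696465469763875 0.4548481629236421
[0.05287628 0.06343849 0.52765486] [4.60353562e-01 6.96391964e-02 3.40128865e-04]
90.4917
```

View pics/w11.png

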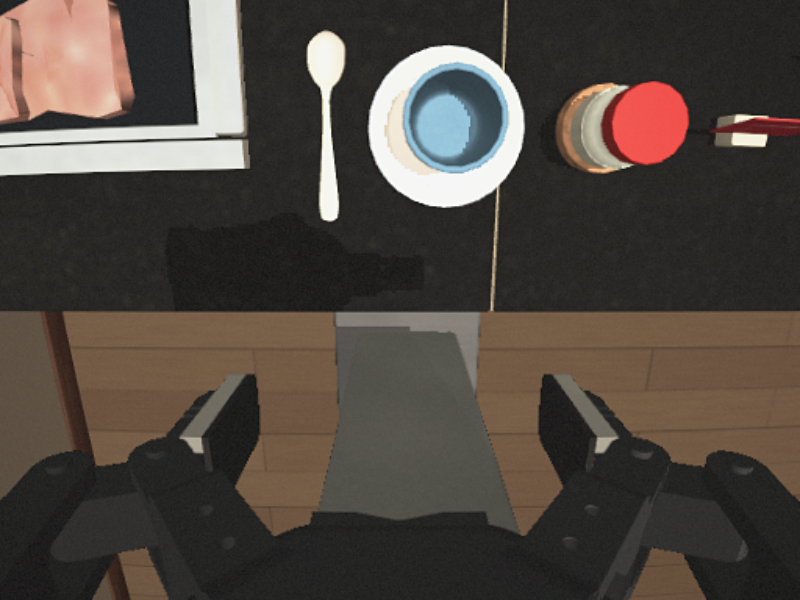

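The spoon runs from (326,31) to (330,221). It is level with the saucer at (447,126), about 1° off straight and about 2 cm clear of the rim. The jar and cup are standing centred, so I'll hand in.

```bash
python3 - <<'E'
from step import *
spoon(11,(326,31),(330,221))
print(ctrl.close_job(),ctrl.get_t())
E
```

```text
spoon [0.53193641 0.06854749 0.003     ] -0.5794830384290364
the job is handed in; nothing more can be done
the job is handed in; nothing more can be done
```

The coffee place is laid and handed in after about 91 s: coaster midway, jar on it, cup on the saucer, and the teaspoon level with the saucer, bowl away, about 2 cm clear of the rim; the spoon took several regrips (one pressed on it with about 28 N and a finger probably touched the tray rim), and I didn't re-measure the yellow-lidded jar or the stirrer glass at the end.

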